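# Index the grinding fixture by one hole and clamp it

## Task

Bring the next ring blank to the grinding wheel: with the closed fingertips press the indexing plunger in and turn the rotary table clockwise (seen from above) to the next hole, and let the plunger snap fully out into that hole. Then push the clamping lever clockwise, away from you, right up to its stop. Only press and push: grasp and lift nothing, leave the ring blanks on their posts, and leave everything else on the bench where it is.

Things in the scene. Friction and masses are not known exactly. Their poses are not given: they have to be found in the camera images.
- axis (a point): Point on the vertical turning axis of the round rotary table, at its top face, 55 mm above the work surface. The table (steel disc, 156 mm across, eight short posts) turns on a fixed round base 304 mm across, fixed to the bench, whose steel index ring (280 mm across, top 45 mm above the surface) shows eight round holes, 45 degrees apart, joined by a narrow slot. A small grinding wheel (up to 151 mm above the work surface) stands at the far side.
- fixture: The fixed base itself: origin on the turning axis at the work surface, z up. Its yaw differs from start to start by up to 15 degrees; in its frame the plunger starts 110 mm from the axis at 235 degrees (counted anticlockwise from its x axis, seen from above; x points away from the robot, y to its left) and the next hole clockwise lies at 190 degrees.
- plunger_top (a point): Centre of the top of the plunger's round steel cap (32 mm across), 92 mm above the work surface when out. It rides on the index arm that sticks out of the rotary table, 110 mm from the axis, between two upright cheeks belonging to the table: 48 mm apart inside (the cap midway), 6 mm thick, 32 mm wide in the radial direction, tops 118 mm above the surface. A closed pair of fingers fits between the cheeks, presses the cap down and pushes on the leading cheek to turn the table.
- plunger (a joint): How far the plunger is pressed in, m: 0 fully out, 0.010 fully in. Spring 5 N at the start, 9 N fully in. Out, its shoulder sits in a hole of the index ring and locks the table (about 1.5 mm of play); it frees the table when in by more than about 7 mm. Between two holes it cannot come out past 0.006, so the finger may then be eased up, and it snaps out by itself and locks when the table reaches a hole.
- turntable (a joint): Angle of the rotary table in rad, 0 in the starting hole, growing clockwise seen from above; the next hole is at 0.785, the one after at 1.571. Stiff: about 2.5 N at the plunger turns it, and it stays where left.
- clamp (a joint): Angle of the clamping lever in rad: 0 to 0.25 (open) at the start, growing clockwise seen from above to its hard stop at 1.05 (clamped). Turns with about 1.5 N at the knob and stays where left.
- clamp_knob (a point): Centre of the top of the clamping lever's upright black knob, 20 mm across, from 60 to 102 mm above the work surface, 70 mm from the lever's pivot; the flat lever bar is 12 mm wide and lies below it, 48 to 58 mm above the surface. The lever stands at the left side of the base and points to the left and a little towards the robot; its knob is to be pushed away from the robot.
- clamp_pivot (a point): Point on the vertical pivot axis of the clamping lever, top of its 30 mm hub, 62 mm above the work surface; on a lug of the fixed base.
- blank0: Loose steel ring blank, 32 mm across, 18 mm tall, standing round one of the table's posts (15 mm tall) 55 mm from the axis; origin at the centre of its underside. Rides along with the table, must stay on.
- blank1: Loose steel ring blank, 32 mm across, 18 mm tall, standing round one of the table's posts (15 mm tall) 55 mm from the axis; origin at the centre of its underside. Rides along with the table, must stay on.
- blank2: Loose steel ring blank, 32 mm across, 18 mm tall, standing round one of the table's posts (15 mm tall) 55 mm from the axis; origin at the centre of its underside. Rides along with the table, must stay on.
- oiler: Bystander, loose: small steel oil can with a thin spout, 68 mm wide, 135 mm tall, standing at the fixture's right side; origin at its underside. To be left alone.
- gauge: Bystander, loose: standing steel plug gauge, 24 mm wide, 75 mm tall, at the fixture's near left; origin at its underside. To be left alone.
- spare: Bystander, loose: loose steel ring on the table beyond the clamp lever, 44 mm wide, 20 mm tall; origin at its underside. To be left alone.
- file: Bystander, loose: flat file, 300 mm long, lying on the right; origin at its underside. To be left alone.
- brush: Bystander, loose: hand brush lying on the left; origin at its underside. To be left alone.
- jar: Bystander, loose: amber glass jar with a lid, 64 mm wide, 80 mm tall, on the far left; origin at its underside. To be left alone.

How it is judged:
By the outcome, as a careful person would: the job done as asked, in the order asked, and still so for the second after the job is handed in, with the robot touching nothing.
It also fails if it takes over 51 s, if anything falls off the work surface, if the arm or the gripper's body presses on something with over 40 N, if the wrist force passes 120 N, or if a joint passes its speed limit or range.

## Robot

A 6-joint arm with a two-finger parallel gripper is mounted at the origin on the work surface. World frame = base frame: x ahead of the robot, y to its left, z up, the work surface at z = 0. Lengths are in m, angles in degrees, forces in N, time in s.
With the tool pointing down it reaches from about 0.3 to 0.75 m from the base axis. Payload 8.5 kg.
Tool frame: the origin (TCP) lies midway between the tips of the shut fingers; the grasp point (between the pads) lies 19 mm behind it; y points along the fingers, x is the direction in which the jaws open and shut, and the axes are right-handed (so a half turn about y gives the same grasp; the last joint's range is limited). The gripper opens to 85 mm and grips with 20 to 120 N. Pads are 22 mm wide; open, the fingers measure 114 mm over their backs; the gripper's body (76 mm by 85 mm) begins 54 mm behind the grasp point. The pads swing forward as they close: fully open they stand 13 mm farther back than shut.
Start: joints at [54.7, 21.807, 74.336, -0, 83.858, -12.336], TCP at [0.215, 0.506, 0.231] pointing down, gripper open.
Joint ranges: [-178.18, 178.18], [-50.72, 133.34], [12.68, 142.11], [-81.47, 261.47], [9.98, 163.14], [-165.26, 165.26]. Speed limits (degrees/s): [136.94, 136.94, 180, 180, 180, 180].

## Interface

Orientations are given as a 3x3 rotation matrix whose columns are the frame's x, y, z axes.
In Python, from rig import env gives the robot as it stands.
- The arm moves only by the tool carry_out, never from a script. Its argument "plan" is a list of rows, each a list of 3 entries, a list of its own where there are three numbers: the shift along the tool's x, y, z in m, then the turn, a rotation vector about the tool's x, y, z in degrees, then the finger opening in m, from 0 to 0.0854. In form: [[[dx, dy, dz], [ax, ay, az], jaw], ...]. A call has 1 to 8 rows; each row shifts and turns the commanded pose from where the row before left it, along the tool's axes as they then stand; what a row does not reach is not made up. A row lasts 1/8 s, in which the tool goes at most 62.5 mm and 10.7 degrees, less where a joint would pass 70% of its speed; a pose out of reach is approached as far as the arm can. A call is refused whole if a number of a shift passes 0.0625 or a number of a turn 10.7, either way. A call with a gripper value outside its range is refused whole. The fingers move at their own pace and stop on an object; "force" is the grip in N (left out, the last holds). Time passes only in rows, so rows that do not move let the fingers close. It gives the time, the measured TCP pose, the force and the opening at its end, in the units of the state.
- env.observe(): the state, without advancing time (a new reading comes with each control period).
- env.get_image(name): name is "scene" or "top"; returns a dict with "image" (400x640x3 uint8, red, green, blue), "vfov" (degrees; the focal length in pixels is half the picture's height over the tangent of half this angle, whatever the lens; pixels are square), "cx", "cy" (the principal point, pixels), "rvec" (rotation vector, rad) and "tvec" (3), from world to camera coordinates, as OpenCV has them. Camera axes: x right, y down, z forward; pixel columns grow to the right and rows downward; lengths in m; the calibration is good to about 2 mm. A picture is of the moment at which its call begins. There is no depth.
- env.close_job(): hands the job in, once; it reports no verdict.
Trained networks look in a picture, given as the dict that the camera call returned (one of the last four; its "shot" number tells which), for a name from the list of things; names that differ only in an ending like _2 or _b are one class to them, and where a whole thing is asked for, a point or a joint stands for the part that bears it (a point fixed in the world has none). Each returns a list of dicts, best first, with "conf" (0 to 1); they miss things now and then, are a little off and sometimes report something else, mostly with a low value. They report only what shows in the picture. A call takes as long as a camera call.
- env.outline_of(target, picture): "mask" (400x640 bool, what is visible of it) and "pixel" ([row, column] in pixels, amid what is visible of it).
The state is a dict: "time_s": time; "q": joint angles; "qvel": joint speeds; "joint_efforts": joint torques, N m; "position": TCP position; "tool_rot": TCP orientation; "ft_force": force on the tool from outside, world axes, zero at the start; "wrist_torque": the same for the moment, N m; "grip_width": finger opening in m.
Only numpy, scipy, OpenCV 4.12 (cv2) and the standard library are available. Lean on these libraries where they do the work, as an engineer would, in place of code of your own. Each camera call takes 0.05 s, during which the arm holds its last target.

## Working session

There is one attempt and no reset: what is moved stays moved. The work goes in short steps, Python scripts to look and compute and a tool call to move; the robot and the scene stay as the last step left them, time stands still between calls to the robot, and variables do not carry over. Pictures are saved under pics/ and viewed, and the job is handed in when it is done.

Besides the shell and the picture viewer there is one more tool, called after "Emit:" as name([rows], argument=value, ...), one row to a line, values as JSON. carry_out: Moves the arm, as the interface text tells. Its arguments: {"type":"object","properties":{"plan":{"type":"array","items":{"type":"array"}},"force":{"type":"number"}},"required":["plan"]}

```bash
mkdir -p pics; ls; cat > h.py <<'E'
import numpy as np, cv2
from rig import env
def cam(p):
    f=200/np.tan(np.radians(p["vfov"])/2)
    K=np.array([[f,0,p["cx"]],[0,f,p["cy"]],[0,0,1.]])
    return K,cv2.Rodrigues(np.array(p["rvec"],float))[0],np.array(p["tvec"],float)
def at_z(p,uv,z):
    K,R,t=cam(p); d=R.T@np.linalg.inv(K)@np.array([uv[0],uv[1],1.]); c=-R.T@t
    return c+d*(z-c[2])/d[2]
def proj(p,X):
    K,R,t=cam(p); x=K@(R@np.array(X,float)+t); return x[:2]/x[2]
def save(p,n): cv2.imwrite("pics/"+n+".png",p["image"][:,:,::-1])
E
python3 - <<'E'
from h import *
s=env.observe()
for k in s: print(k,np.round(s[k],4).tolist())
for n in("scene","top"):
    p=env.get_image(n); save(p,n+"0"); print(n,p["vfov"],p["cx"],p["cy"],[k for k in p], (-cam(p)[1].T@cam(p)[2]).round(3))
    for t,z in(("plunger_top",.092),("clamp_knob",.102),("clamp_pivot",.062),("axis",.055),("fixture",0),("blank0",.07),("oiler",.06),("gauge",.075),("spare",.02)):
        for r in env.outline_of(t,p)[:3]:
            u=r["pixel"]; print(t,round(r["conf"],2),np.round(u,1),r["mask"].sum(),at_z(p,(u[1],u[0]),z).round(3))
E
```

```text
pics
time_s 0.0
q [54.6989, 21.8427, 74.3851, -0.001, 83.858, -12.3359]
qvel [-0.0038, -0.0214, -0.0189, -0.0485, -0.0104, -0.0093]
joint_efforts [-0.0003, -44.8463, -23.1275, -0.0002, 0.0048, 0.0]
position [0.2144, 0.5062, 0.2307]
tool_rot [[0.3902, -0.0009, -0.9207], [0.9207, -0.0012, 0.3902], [-0.0015, -1.0, 0.0003]]
ft_force [-0.2535, 0.101, -0.1422]
wrist_torque [0.0583, -0.0589, -0.0142]
grip_width 0.0851
scene 44.34654922453971 319.57450409613824 201.7781676704244 ['image', 'vfov', 'cx', 'cy', 'rvec', 'tvec', 'shot'] [ 1.112 -0.873  1.115]
clamp_knob 0.48 [174.6 309.9] 172 [0.493 0.079 0.102]
clamp_knob 0.18 [192.6 262.4] 125 [ 0.412 -0.06   0.102]
clamp_pivot 0.87 [235.7 315.3] 8259 [ 0.618 -0.098  0.062]
axis 0.92 [232.7 316.6] 8385 [ 0.612 -0.081  0.055]
fixture 0.78 [235.8 313.9] 8326 [ 0.586 -0.055  0.   ]
blank0 0.42 [216.7 323.3] 63 [ 0.604 -0.029  0.07 ]
blank0 0.39 [233.5 314. ] 74 [ 0.615 -0.098  0.07 ]
oiler 0.61 [295.4 289.4] 729 [ 0.664 -0.303  0.06 ]
gauge 0.57 [192.7 262.3] 101 [ 0.394 -0.039  0.075]
spare 0.52 [216.3 323.4] 126 [0.58  0.013 0.02 ]
spare 0.42 [1
[... 154 characters left out ...]
1 -0.015  1.37 ]
plunger_top 0.51 [222.  370.2] 45 [ 0.531 -0.166  0.092]
clamp_knob 0.57 [236.2 284.1] 178 [0.476 0.109 0.102]
clamp_knob 0.28 [193.  271.6] 78 [0.617 0.156 0.102]
clamp_pivot 0.69 [213.4 330.7] 7125 [ 0.562 -0.038  0.062]
axis 0.71 [212.1 332.7] 7114 [ 0.568 -0.045  0.055]
fixture 0.86 [215.2 332.3] 7076 [ 0.569 -0.045  0.   ]
blank0 0.55 [191.1 335.8] 62 [ 0.637 -0.054  0.07 ]
blank0 0.37 [201.2 327.7] 62 [ 0.602 -0.027  0.07 ]
oiler 0.75 [189.9 403.6] 353 [ 0.65  -0.282  0.06 ]
oiler 0.49 [194.8 336.5] 42 [ 0.627 -0.057  0.06 ]
gauge 0.52 [271.  318.8] 42 [ 0.372 -0.004  0.075]
gauge 0.23 [187.1 269.7] 84 [0.644 0.167 0.075]
spare 0.5 [189.7 271.5] 100 [0.649 0.168 0.02 ]
```

```bash
python3 - <<'E'
import cv2
a=cv2.imread("pics/top0.png")[140:300,230:430]; cv2.imwrite("pics/t0c.png",cv2.resize(a,None,fx=3.7,fy=3.7,interpolation=cv2.INTER_CUBIC))
a=cv2.imread("pics/scene0.png")[150:330,210:430]; cv2.imwrite("pics/s0c.png",cv2.resize(a,None,fx=3.3,fy=3.3,interpolation=cv2.INTER_CUBIC))
E
```

```text
(no output)
```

View pics/top0.png

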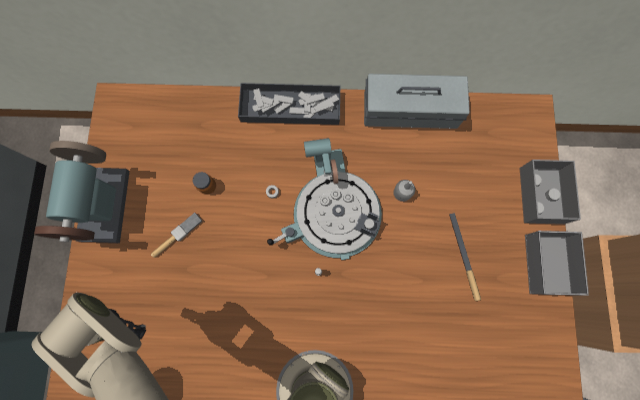

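```bash
sleep 1
```

```text
(no output)
```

View pics/t0c.png

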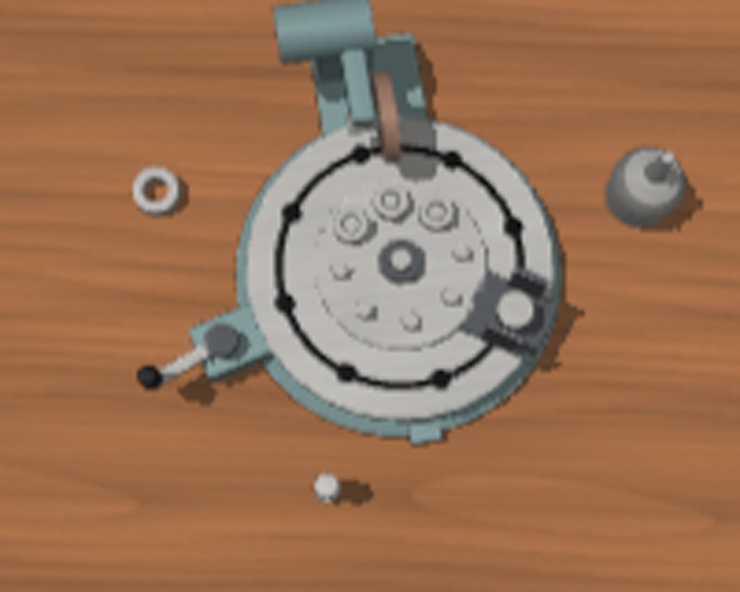

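View pics/s0c.png

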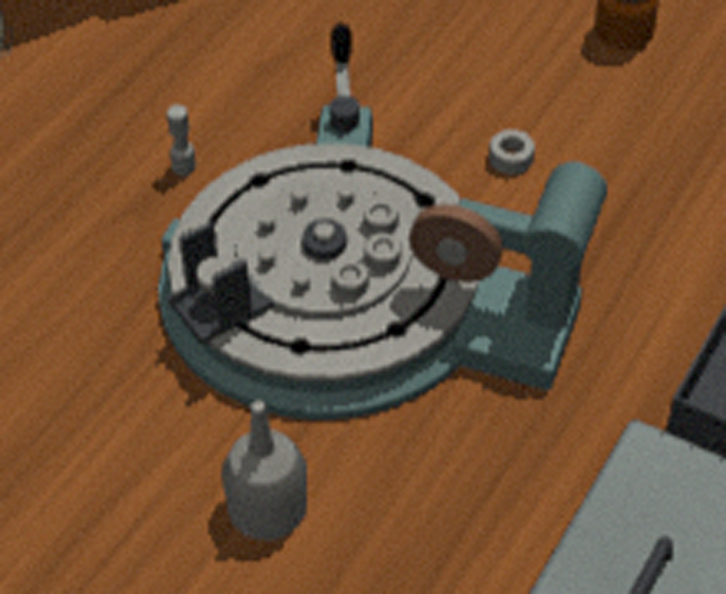

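The top view shows the plunger cap at about px (369,223), between dark cheeks. The next hole clockwise is at about (349,242), the clamp knob at (270,242) and the gauge at (318,271). Next I fit the geometry from both views.

```bash
cat > fit.py <<'E'
from h import *
from scipy.optimize import least_squares
T=env.get_image("top"); S=env.get_image("scene")
ct=lambda a:(np.array(a,float)+.5)/3.7+[230,140]-.5
cs=lambda a:(np.array(a,float)+.5)/3.3+[210,150]-.5
def refine(p,uv,r=3):
    g=cv2.cvtColor(p["image"],cv2.COLOR_RGB2GRAY).astype(float); g=255-g
    u,v=np.round(uv).astype(int); Y,X=np.mgrid[v-r:v+r+1,u-r:u+r+1]; w=g[v-r:v+r+1,u-r:u+r+1]; w=np.clip(w-np.percentile(w,65),0,None)
    return np.array([(w*X).sum(),(w*Y).sum()])/w.sum()
top={190:(441,379),145:(346,373),100:(284,302),55:(291,213),10:(361,154),325:(453,159),280:(513,227)}
sc={145:(260,180),100:(348,165),55:(425,199),325:(396,329),280:(301,346)}
obs=[(T,a,refine(T,ct(c))) for a,c in top.items()]+[(S,a,refine(S,cs(c))) for a,c in sc.items()]
def hole(x,a): th=np.radians(a)+x[2]; return [x[0]+.11*np.cos(th),x[1]+.11*np.sin(th),.045]
def res(x,sel=None): return np.concatenate([proj(p,hole(x,a))-o for p,a,o in obs if sel is None or p is sel])
for sel in(None,T,S):
    f=least_squares(lambda x:res(x,sel),[.57,-.05,0]); print(f.x[:2].round(4),np.degrees(f.x[2]).round(2),np.abs(f.fun).max().round(2))
    if sel is None: X=f.x
print(res(X).reshape(-1,2).round(1).tolist())
th=np.radians(235)+X[2]; print("cap pred",X[0]+.11*np.cos(th),X[1]+.11*np.sin(th), "cap top meas",at_z(T,ct((516,308)),.092).round(4),"scene",at_z(S,cs((208,268)),.092).round(4))
for n,a,b,z in(("knob",(149,377),(341,27),.102),("pivot",(222,341),(345,100),.062),("gauge",(327,487),(178,110),.075),("spare",(156,190),(511,148),.02)):
    print(n,at_z(T,ct(a),z).round(4),at_z(S,cs(b),z).round(4))
E
python3 fit.py
```

```text
[ 0.5734 -0.0626] 10.5 0.68
[ 0.5745 -0.0623] 10.37 0.17
[ 0.5721 -0.0626] 10.68 0.24
[[0.1, 0.3], [0.3, 0.3], [-0.0, 0.5], [-0.1, 0.3], [0.2, 0.2], [-0.0, 0.3], [0.1, 0.2], [0.4, 0.1], [0.3, 0.0], [0.7, 0.2], [0.2, 0.3], [0.4, 0.1]]
cap pred 0.5277774690454599 -0.1626713535969071 cap top meas [ 0.5285 -0.1624  0.092 ] scene [ 0.5201 -0.1639  0.092 ]
knob [0.4583 0.153  0.102 ] [0.4599 0.1526 0.102 ]
pivot [0.4971 0.0952 0.062 ] [0.4942 0.1015 0.062 ]
gauge [ 0.3707 -0.0019  0.075 ] [ 0.3716 -0.0011  0.075 ]
spare [0.6445 0.1668 0.02  ] [0.6451 0.1613 0.02  ]
```

Emit:
carry_out([
  [[-0.0308,0,-0.0344],[0,0,0],0],
  [[-0.0308,0,-0.0344],[0,0,0],0],
  [[-0.0308,0,-0.0344],[0,0,0],0],
  [[-0.0308,0,-0.0344],[0,0,0],0],
  [[-0.0308,0,-0.0344],[0,0,0],0],
  [[-0.0308,0,-0.0344],[0,0,0],0],
  [[-0.0308,0,-0.0344],[0,0,0],0],
  [[-0.0308,0,-0.0344],[0,0,0],0],
])

```text
time_s: 2.1
position: [0.3723, 0.1708, 0.2315]
tool_rot: [[0.39, 0.001, -0.921], [0.921, 0.0, 0.39], [0.0, -1.0, -0.001]]
ft_force: [-0.1, -0.2, 0.3]
grip_width: -0.0002
```

Emit:
carry_out([
  [[-0.0308,0,-0.0344],[0,0,0],0],
  [[-0.0308,0,-0.0344],[0,0,0],0],
  [[-0.0308,0,-0.0344],[0,0,0],0],
  [[-0.0308,0,-0.0344],[0,0,0],0],
  [[-0.0308,0,-0.0344],[0,0,0],0],
  [[-0.0308,0,-0.0344],[0,0,0],0],
  [[-0.0308,0,-0.0344],[0,1.5,0],0],
  [[-0.03,0,-0.0344],[0,0,0],0],
])

```text
time_s: 3.1
position: [0.5288, -0.1634, 0.2314]
tool_rot: [[0.415, 0.0, -0.91], [0.91, -0.0, 0.415], [0.0, -1.0, -0.0]]
ft_force: [0.2, 0.5, 1.4]
grip_width: -0.0
```

```bash
cat >> h.py <<'E'
AX=np.array([.5733,-.0625]); 
def tgt(phi,lead,z,r=.11):
    "table angle phi deg, lead m clockwise of cap centre, x axis azimuth radial"
    th=np.radians(245.5-phi); rad=np.array([np.cos(th),np.sin(th)]); tan=np.array([np.sin(th),-np.cos(th)])
    p=AX+r*rad+lead*tan; az=65.5-phi; return np.array([p[0],p[1],z]),az
def rel(P,az):
    s=env.observe(); R=np.array(s["tool_rot"]); p=np.array(s["position"])
    cur=np.degrees(np.arctan2(R[1,0],R[0,0]))
    print("t",s["time_s"],"pos",p.round(4),"az",round(cur,2),"ydown",R[:,1].round(3),"F",np.round(s["ft_force"],2),"M",np.round(s["wrist_torque"],2),"w",round(s["grip_width"],4))
    print("tool shift",(R.T@(np.array(P)-p)).round(4),"turn y",round(cur-az,2))
E
python3 - <<'E'
from h import *
rel(*tgt(0,0,.13))
p=env.get_image("scene"); save(p,"s1"); a=p["image"][100:330,150:430,::-1]; cv2.imwrite("pics/s1c.png",cv2.resize(a,None,fx=2.6,fy=2.6,interpolation=cv2.INTER_CUBIC))
E
```

```text
t 3.1 pos [ 0.5288 -0.1634  0.2314] az 65.51 ydown [ 0. -0. -1.] F [0.17 0.54 1.42] M [ 0.03 -0.02  0.03] w -0.0
tool shift [0.0002 0.1014 0.0014] turn y 0.01
```

View pics/s1c.png

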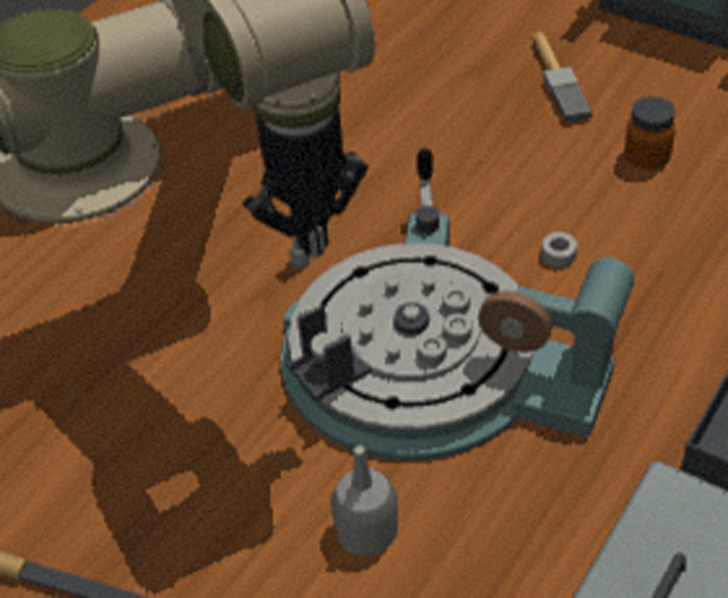

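The gripper is above the plunger, aligned radially, and everything is in place. Descending.

Emit:
carry_out([
  [[0,0.04,0.0014],[0,0,0],0],
  [[0,0.04,0],[0,0,0],0],
  [[0,0.03,0],[0,0,0],0],
  [[0,0.02,0],[0,0,0],0],
  [[0,0.004,0],[0,0,0],0],
  [[0,0,0],[0,0,0],0],
])

```text
time_s: 3.9
position: [0.5273, -0.1614, 0.0978]
tool_rot: [[0.414, 0.001, -0.91], [0.91, -0.0, 0.414], [-0.0, -1.0, -0.001]]
ft_force: [0.3, 0.2, -0.9]
grip_width: -0.0
```

```bash
python3 - <<'E'
from h import *
rel(*tgt(0,0,.083))
p=env.get_image("top"); save(p,"t2"); a=p["image"][140:300,250:450,::-1]; cv2.imwrite("pics/t2c.png",cv2.resize(a,None,fx=3.6,fy=3.6,interpolation=cv2.INTER_CUBIC))
p=env.get_image("scene");  a=p["image"][160:330,220:400,::-1]; cv2.imwrite("pics/s2c.png",cv2.resize(a,None,fx=3.5,fy=3.5,interpolation=cv2.INTER_CUBIC))
E
```

```text
t 3.9 pos [ 0.5273 -0.1614  0.0978] az 65.54 ydown [ 0.001 -0.    -1.   ] F [ 0.34  0.16 -0.9 ] M [-0.02  0.04  0.02] w -0.0
tool shift [-0.0009  0.0148 -0.0008] turn y 0.04
```

View pics/s2c.png

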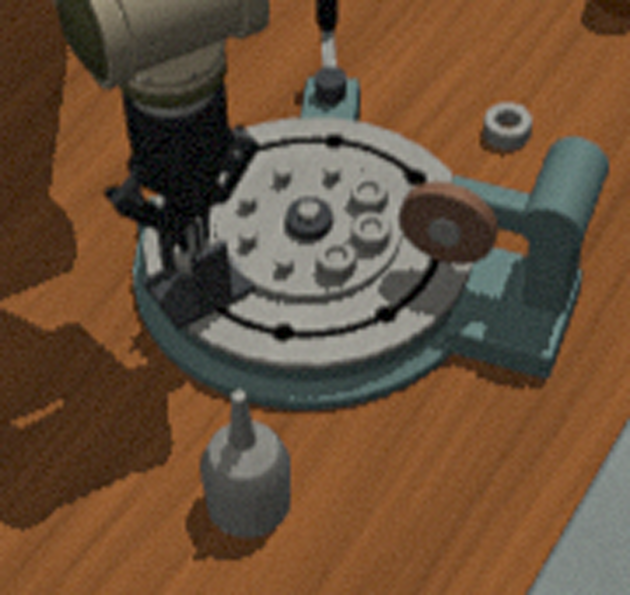

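The fingertips are between the cheeks at about (195,245). Pressing down now.

Emit:
carry_out([
  [[-0.0005,0.004,0],[0,0,0],0],
  [[0,0.003,0],[0,0,0],0],
  [[0,0.003,0],[0,0,0],0],
  [[0,0.003,0],[0,0,0],0],
  [[0,0.002,0],[0,0,0],0],
  [[0,0,0],[0,0,0],0],
])

```text
time_s: 4.75
position: [0.527, -0.1619, 0.083]
tool_rot: [[0.414, 0.001, -0.91], [0.91, -0.001, 0.414], [-0.0, -1.0, -0.001]]
ft_force: [-2.0, 1.1, 8.1]
grip_width: -0.0002
```

```bash
python3 - <<'E'
from h import *
rel(*tgt(0,0,.083))
print(tgt(0,.013,.083))
E
```

```text
t 4.75 pos [ 0.527  -0.1619  0.083 ] az 65.54 ydown [ 0.001 -0.001 -1.   ] F [-2.03  1.05  8.14] M [0.05 0.34 0.02] w -0.0002
tool shift [-0.0004 -0.     -0.0009] turn y 0.04
(array([ 0.51585425, -0.15720473,  0.083     ]), 65.5)
```

Emit:
carry_out([
  [[0,0.0007,0.002],[0,0,0],0],
  [[0,0,0.004],[0,0,0],0],
  [[0,0,0.004],[0,0,0],0],
  [[0,0,0.003],[0,0,0],0],
  [[0,0,0.003],[0,0,0],0],
])

```text
time_s: 5.38
position: [0.514, -0.1557, 0.083]
tool_rot: [[0.414, 0.005, -0.91], [0.91, -0.002, 0.414], [0.0, -1.0, -0.006]]
ft_force: [3.7, 0.8, 7.8]
grip_width: -0.0002
```

```bash
python3 - <<'E'
from h import *
rel(*tgt(0,0.013,.083))
E
```

```text
t 5.375 pos [ 0.514  -0.1557  0.083 ] az 65.52 ydown [ 0.005 -0.002 -1.   ] F [3.69 0.77 7.83] M [ 0.21 -0.71 -0.05] w -0.0002
tool shift [-0.0006 -0.     -0.0024] turn y 0.02
```

Emit:
carry_out([
  [[0,0.001,0],[0,0,0],0],
  [[0.0004,0,0.0038],[0,2,0],0],
  [[0.0006,0,0.0038],[0,2,0],0],
])

```text
time_s: 5.75
position: [0.5077, -0.1515, 0.082]
tool_rot: [[0.478, 0.005, -0.878], [0.878, -0.002, 0.478], [0.001, -1.0, -0.006]]
ft_force: [4.3, 1.7, 7.8]
grip_width: -0.0001
```

```bash
python3 - <<'E'
from h import *
rel(*tgt(4,0.013,.083))
p=env.get_image("scene");  a=p["image"][160:330,220:400,::-1]; cv2.imwrite("pics/s3c.png",cv2.resize(a,None,fx=3.5,fy=3.5,interpolation=cv2.INTER_CUBIC))
E
```

```text
t 5.75 pos [ 0.5077 -0.1515  0.082 ] az 61.46 ydown [ 0.005 -0.002 -1.   ] F [4.34 1.68 7.83] M [ 0.13 -0.66 -0.02] w -0.0001
tool shift [-0.0004 -0.0009 -0.0022] turn y -0.04
```

View pics/s3c.png

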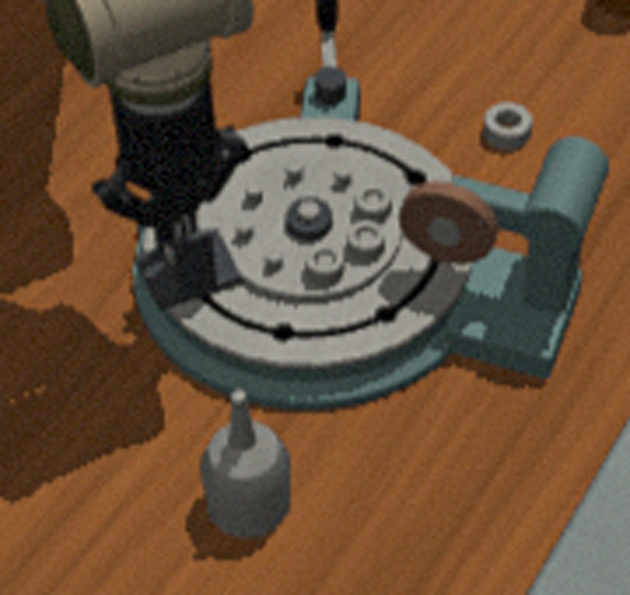

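The table turns along with the finger. Continuing the arc.

Emit:
carry_out([
  [[0.0007,0,0.0058],[0,3,0],0],
  [[0.0007,0,0.0058],[0,3,0],0],
  [[0.0007,0,0.0058],[0,3,0],0],
  [[0.0007,0,0.0058],[0,3,0],0],
  [[0.0007,0,0.0058],[0,3,0],0],
  [[0.0007,0,0.0058],[0,3,0],0],
  [[0.0007,0,0.0058],[0,3,0],0],
])

```text
time_s: 6.68
position: [0.4789, -0.1233, 0.082]
tool_rot: [[0.761, 0.006, -0.648], [0.648, -0.003, 0.761], [0.003, -1.0, -0.006]]
ft_force: [4.5, -1.4, 8.1]
grip_width: 0.0001
```

```bash
python3 - <<'E'
from h import *
rel(*tgt(25,0.013,.098))
p=env.get_image("scene");  a=p["image"][160:330,220:400,::-1]; cv2.imwrite("pics/s4c.png",cv2.resize(a,None,fx=3.5,fy=3.5,interpolation=cv2.INTER_CUBIC))
E
```

```text
t 6.675 pos [ 0.4789 -0.1233  0.082 ] az 40.42 ydown [ 0.006 -0.003 -1.   ] F [ 4.52 -1.36  8.1 ] M [-0.06 -0.89  0.02] w 0.0001
tool shift [ 0.0014 -0.0159 -0.0022] turn y -0.08
```

View pics/s4c.png

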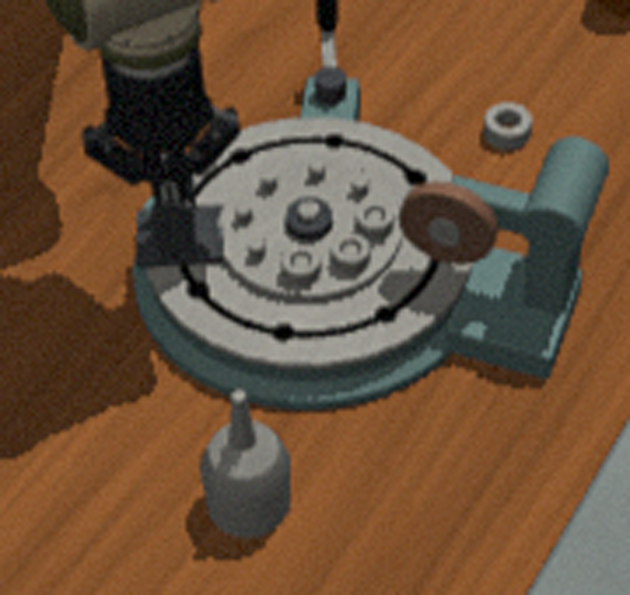

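Now at about 26°. I'm easing the finger up and then pushing only on the cheek.

Emit:
carry_out([
  [[0.0005,-0.008,0],[0,0,0],0],
  [[0.0009,-0.008,0],[0,0,0],0],
  [[0.0006,0,0.0039],[0,2,0],0],
  [[0.0006,0,0.0039],[0,2,0],0],
  [[0.0006,0,0.0039],[0,2,0],0],
  [[0.0006,0,0.0039],[0,2,0],0],
  [[0.0006,0,0.0039],[0,2,0],0],
  [[0.0003,0,0.0019],[0,1,0],0],
])

```text
time_s: 7.72
position: [0.4679, -0.103, 0.0966]
tool_rot: [[0.87, -0.0, -0.492], [0.492, -0.001, 0.87], [-0.001, -1.0, -0.001]]
ft_force: [0.5, -5.8, -0.8]
grip_width: -0.0003
```

```bash
python3 - <<'E'
from h import *
rel(*tgt(36,0.013,.098))
E
```

```text
t 7.725 pos [ 0.4679 -0.103   0.0966] az 29.5 ydown [-0.    -0.001 -1.   ] F [ 0.46 -5.82 -0.84] M [-0.85 -0.02  0.04] w -0.0003
tool shift [ 0.0017 -0.0014 -0.0036] turn y 0.0
```

Emit:
carry_out([
  [[0.0008,0,0.0015],[0,0.8,0],0],
  [[0.0006,0,0.0015],[0,0.8,0],0],
  [[0.0003,0,0.0015],[0,0.8,0],0],
  [[0.0002,0,0.0015],[0,0.8,0],0],
])

```text
time_s: 8.22
position: [0.4667, -0.0969, 0.0967]
tool_rot: [[0.896, -0.0, -0.443], [0.443, -0.001, 0.896], [-0.001, -1.0, -0.001]]
ft_force: [-0.2, -4.9, -1.1]
grip_width: -0.0003
```

```bash
python3 - <<'E'
from h import *
rel(*tgt(39.2,0.013,.098))
p=env.get_image("scene");  a=p["image"][160:330,220:400,::-1]; cv2.imwrite("pics/s5c.png",cv2.resize(a,None,fx=3.5,fy=3.5,interpolation=cv2.INTER_CUBIC))
E
```

```text
t 8.225 pos [ 0.4667 -0.0969  0.0967] az 26.32 ydown [-0.    -0.001 -1.   ] F [-0.25 -4.9  -1.15] M [-0.85  0.1   0.04] w -0.0003
tool shift [ 0.0008 -0.0013 -0.0034] turn y 0.02
```

View pics/s5c.png

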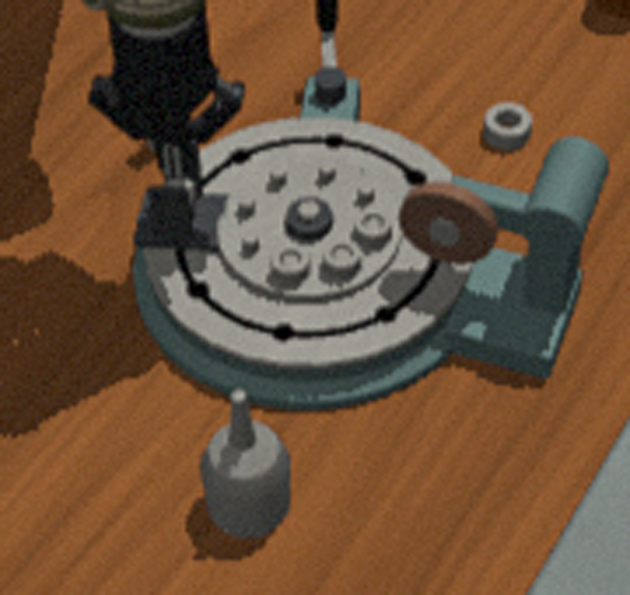

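Emit:
carry_out([
  [[0.0004,0,0.0013],[0,0.7,0],0],
  [[0.0004,0,0.0013],[0,0.7,0],0],
  [[0.0002,0,0.0013],[0,0.7,0],0],
  [[0.0002,0,0.0013],[0,0.7,0],0],
])

```text
time_s: 8.78
position: [0.4656, -0.0912, 0.0967]
tool_rot: [[0.917, -0.0, -0.399], [0.399, -0.001, 0.917], [-0.0, -1.0, -0.0]]
ft_force: [-0.2, -4.6, -1.4]
grip_width: -0.0001
```

```bash
python3 - <<'E'
from h import *
rel(*tgt(42,0.013,.098))
E
```

```text
t 8.775 pos [ 0.4656 -0.0912  0.0967] az 23.51 ydown [-0.    -0.001 -1.   ] F [-0.16 -4.55 -1.43] M [-0.68  0.06  0.03] w -0.0001
tool shift [ 0.0002 -0.0013 -0.0036] turn y 0.01
```

Emit:
carry_out([
  [[0.0002,0,0.001],[0,0.5,0],0],
  [[0.0002,0,0.001],[0,0.5,0],0],
  [[0.0002,0,0.001],[0,0.5,0],0],
])

```text
time_s: 9.15
position: [0.4649, -0.0877, 0.0966]
tool_rot: [[0.927, -0.0, -0.375], [0.375, 0.0, 0.927], [-0.0, -1.0, 0.0]]
ft_force: [-1.0, -2.5, 0.1]
grip_width: -0.0001
```

```bash
python3 - <<'E'
from h import *
rel(*tgt(43.5,0.013,.098))
E
```

```text
t 9.15 pos [ 0.4649 -0.0877  0.0966] az 22.0 ydown [-0.  0. -1.] F [-0.97 -2.51  0.06] M [-0.48  0.13  0.03] w -0.0001
tool shift [-0.     -0.0014 -0.0042] turn y 0.0
```

Emit:
carry_out([
  [[0.0001,0,0.001],[0,0.4,0],0],
  [[0.0001,0,0.001],[0,0.4,0],0],
])

```text
time_s: 9.4
position: [0.4645, -0.0859, 0.0966]
tool_rot: [[0.932, 0.0, -0.362], [0.362, 0.0, 0.932], [0.0, -1.0, 0.0]]
ft_force: [-0.1, -2.0, 0.5]
grip_width: 0.0
```

```bash
python3 - <<'E'
from h import *
rel(*tgt(44.3,0.013,.098))
p=env.get_image("scene");  a=p["image"][180:260,230:330,::-1]; cv2.imwrite("pics/s6c.png",cv2.resize(a,None,fx=7,fy=7,interpolation=cv2.INTER_CUBIC))
E
```

```text
t 9.4 pos [ 0.4645 -0.0859  0.0966] az 21.21 ydown [ 0.  0. -1.] F [-0.06 -1.97  0.53] M [-0.38 -0.02  0.03] w 0.0
tool shift [-0.0001 -0.0014 -0.0046] turn y 0.01
```

View pics/s6c.png

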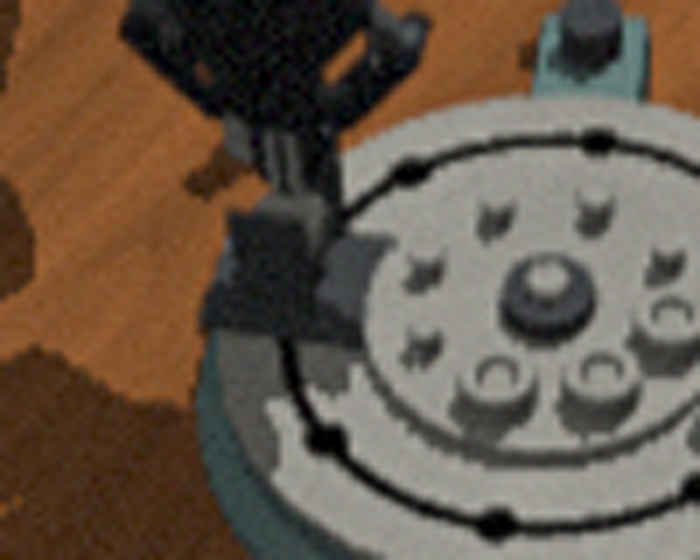

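Emit:
carry_out([
  [[0.0001,0,0.001],[0,0.4,0],0],
  [[0.0001,0,0.001],[0,0.3,0],0],
])

```text
time_s: 9.7
position: [0.4642, -0.0851, 0.0967]
tool_rot: [[0.937, 0.001, -0.351], [0.351, -0.002, 0.937], [-0.0, -1.0, -0.002]]
ft_force: [-1.1, -10.8, -3.3]
grip_width: 0.0002
```

```bash
python3 - <<'E'
from h import *
rel(*tgt(45,0.013,.098))
E
```

```text
t 9.7 pos [ 0.4642 -0.0851  0.0967] az 20.53 ydown [ 0.001 -0.002 -1.   ] F [ -1.06 -10.83  -3.26] M [-1.82  0.01 -0.02] w 0.0002
tool shift [ 0.0001 -0.0013 -0.0041] turn y 0.03
```

The push force jumped to 10.8 N and the motion stopped, so the table is locked. I'm backing off to the middle and rising for a look.

Emit:
carry_out([
  [[0,0,-0.003],[0,0,0],0],
  [[0,0,-0.006],[0,0,0],0],
  [[0,0,-0.004],[0,0,0],0],
  [[0,-0.02,0],[0,0,0],0],
  [[0,-0.05,0],[0,0,0],0],
  [[-0.05,-0.0,0.03],[0,0,0],0],
  [[-0.05,-0.0,0.03],[0,0,0],0],
  [[0,0,0],[0,0,0],0],
])

```text
time_s: 10.7
position: [0.3506, -0.0738, 0.1665]
tool_rot: [[0.937, -0.002, -0.35], [0.35, 0.001, 0.937], [-0.001, -1.0, 0.002]]
ft_force: [0.4, -0.8, 0.8]
grip_width: 0.0003
```

```bash
python3 - <<'E'
from h import *
rel(*tgt(45,0.0,.16))
p=env.get_image("scene");  a=p["image"][180:260,230:330,::-1]; cv2.imwrite("pics/s7c.png",cv2.resize(a,None,fx=7,fy=7,interpolation=cv2.INTER_CUBIC))
T=env.get_image("top");  a=T["image"][140:300,230:430,::-1]; cv2.imwrite("pics/t7c.png",cv2.resize(a,None,fx=3.7,fy=3.7,interpolation=cv2.INTER_CUBIC))
P,_=tgt(45,0,.092)
for q in(p,T): print(proj(q,P),proj(q,[P[0],P[1],.086]))
E
```

```text
t 10.7 pos [ 0.3506 -0.0738  0.1665] az 20.48 ydown [-0.002  0.001 -1.   ] F [ 0.44 -0.78  0.82] M [-0.01 -0.   -0.03] w 0.0003
tool shift [ 0.1026  0.0063 -0.0674] turn y -0.02
[270.86078957 210.41948194] [271.0367391  211.84999944]
[349.84729709 240.31850009] [349.71875405 240.56168318]
```

View pics/s7c.png

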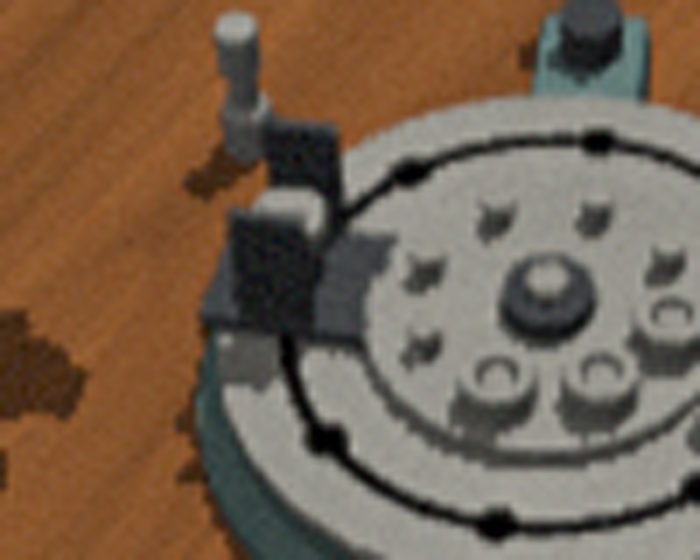

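View pics/t7c.png

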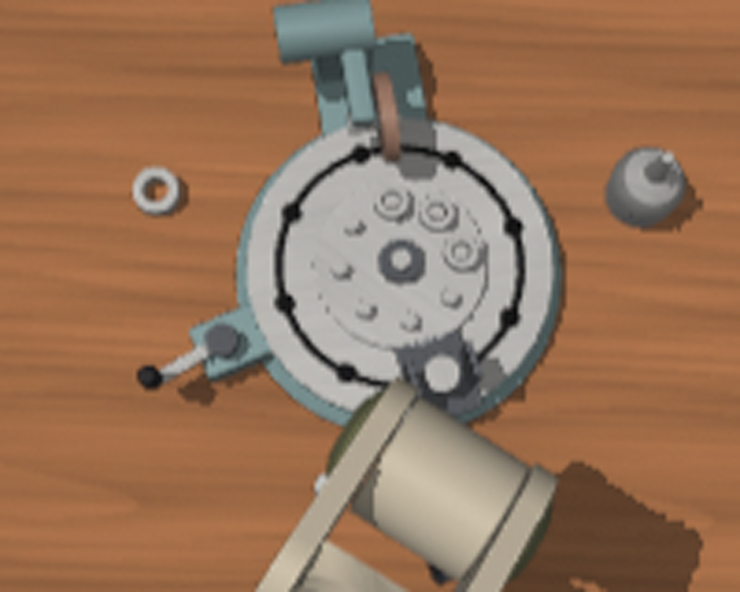

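Both views put the cap where the model predicts it at the next hole: top (350,241), scene (271,210) against a predicted (271,210.4) when fully out. The blanks are on their posts and the gauge is untouched. Next is the clamp.

```bash
cat >> h.py <<'E'
PIV=np.array([.4965,.096])
def clt(a,back,z,r=.07):
    t=np.radians(a); p=PIV+r*np.array([np.cos(t),np.sin(t)])-back*np.array([np.sin(t),-np.cos(t)])
    return np.array([p[0],p[1],z]),a-90
E
python3 - <<'E'
from h import *
p=env.get_image("scene");T=env.get_image("top")
P,_=tgt(45,0,.092)
for q in(p,):
  for z in(.092,.086,.082): 
    uv=np.array([proj(q,[P[0]+.016*np.cos(t),P[1]+.016*np.sin(t),z]) for t in np.linspace(0,6.28,60)]); print(z,uv.min(0).round(1),uv.max(0).round(1))
a=cv2.cvtColor(p["image"],cv2.COLOR_RGB2GRAY)[202:216,264:280]; print(a)
rel(*clt(124,.045,.14))
for q in(p,T):
  for r in env.outline_of("clamp_knob",q)[:1]: print(r["conf"],r["pixel"])
E
```

```text
0.092 [265.3 206.5] [276.4 214.4]
0.086 [265.5 207.9] [276.5 215.8]
0.082 [265.7 208.9] [276.6 216.8]
[[ 60  64  56  51  34  33  31  28  24  27  30  26  20  29  68 143]
 [ 52  54  60  81  46  18  20  31  32  28  36  24  25  20  71 153]
 [ 45  51  83  98  51  27  24  35  25  27  28  30  35  19  53 155]
 [ 81  88  99  96  49  23  22  27  15  21  29  17  21  21  47 156]
 [ 95  95  94  93  66  53  63  55  54  46  35  32  24  22  38 132]
 [ 92  96  98 112 137 139 141 137 135 137 113  61  19  15  38 125]
 [ 94 100 107 140 152 155 155 152 157 154 154 139  60  25  35 106]
 [ 85  88 123 138 154 157 155 153 150 150 156 154  79  22  22  56]
 [ 68  77 101  90 102 110 110 109 119 134 156 160  88  32  25  10]
 [ 45  39  50  48  49  63  75  71  82 108 156 150  73  22  23  28]
 [ 22  24  25  25  32  36  39  42  51  94 157 120  59  26  24  50]
 [ 31  25  22  24  21  28  23  27  24  65  99  69  48  33  46  53]
 [ 26  30  24  26  27  31  25  30  29  33  58  51  39  41  67  63]
 [ 27  30  25  26  26  27  34  23  27  28  50  36  30  58  66  68]]
t 10.9 pos [ 0.3548 -0.0757  0.1668] az 20.53 ydown [ 0.001 -0.    -1.   ] F [ 0.04 -0.21 -0.21] M [-0.02  0.   -0.02] w -0.0
tool shift [0.1328 0.0268 0.1687] turn y -13.47
0.6 [176.8, 308.9]
0.49 [234.8, 283.6]
```

The cap's upper rim is at row 206.2 (expected 206.5 out, 207.9 if only halfway), so the plunger is fully out. Moving to the clamp knob.

Emit:
carry_out([
  [[0.033,0,0.042],[0,0,0],0],
  [[0.033,0,0.042],[0,0,0],0],
  [[0.033,0,0.042],[0,0,0],0],
  [[0.033,0,0.042],[0,0,0],0],
  [[0,0.01,0],[0,-6.5,0],0],
  [[0,0.016,0],[0,-7,0],0],
  [[0,0,0],[0,0,0],0],
])

```text
time_s: 11.88
position: [0.4184, 0.1287, 0.1397]
tool_rot: [[0.829, -0.003, -0.559], [0.559, -0.0, 0.829], [-0.002, -1.0, 0.001]]
ft_force: [0.3, -0.7, 0.5]
grip_width: -0.0002
```

```bash
python3 - <<'E'
from h import *
rel(*clt(124,.045,.074))
p=env.get_image("scene");  a=p["image"][130:250,250:400,::-1]; cv2.imwrite("pics/s8c.png",cv2.resize(a,None,fx=5,fy=5,interpolation=cv2.INTER_CUBIC))
E
```

```text
t 11.875 pos [0.4184 0.1287 0.1397] az 34.01 ydown [-0.003 -0.    -1.   ] F [ 0.31 -0.66  0.5 ] M [ 0.05 -0.01 -0.01] w -0.0002
tool shift [ 0.0016  0.0657 -0.0009] turn y 0.01
```

View pics/s8c.png

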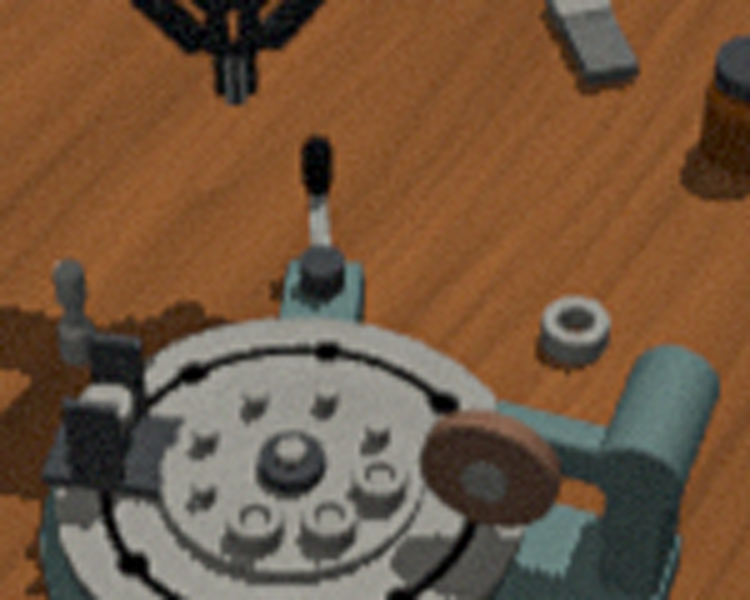

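The tips are on the near side of the knob with clearance. Descending and closing in.

Emit:
carry_out([
  [[0,0.03,0],[0,0,0],0],
  [[0,0.025,0],[0,0,0],0],
  [[0.001,0.01,0],[0,0,0],0],
  [[0.006,0,0],[0,0,0],0],
  [[0.006,0,0],[0,0,0],0],
  [[0.004,0,0],[0,0,0],0],
  [[0.004,0,0],[0,0,0],0],
])

```text
time_s: 12.8
position: [0.4363, 0.1404, 0.076]
tool_rot: [[0.829, 0.001, -0.56], [0.56, 0.0, 0.829], [0.001, -1.0, -0.0]]
ft_force: [-0.5, 0.2, 0.5]
grip_width: 0.0001
```

```bash
python3 - <<'E'
from h import *
rel(*clt(124,.0245,.074))
p=env.get_image("scene");  a=p["image"][130:250,250:400,::-1]; cv2.imwrite("pics/s9c.png",cv2.resize(a,None,fx=5,fy=5,interpolation=cv2.INTER_CUBIC))
E
```

```text
t 12.8 pos [0.4363 0.1404 0.076 ] az 34.04 ydown [ 0.001  0.    -1.   ] F [-0.49  0.21  0.47] M [0.02 0.01 0.01] w 0.0001
tool shift [ 0.0006  0.002  -0.0005] turn y 0.04
```

View pics/s9c.png

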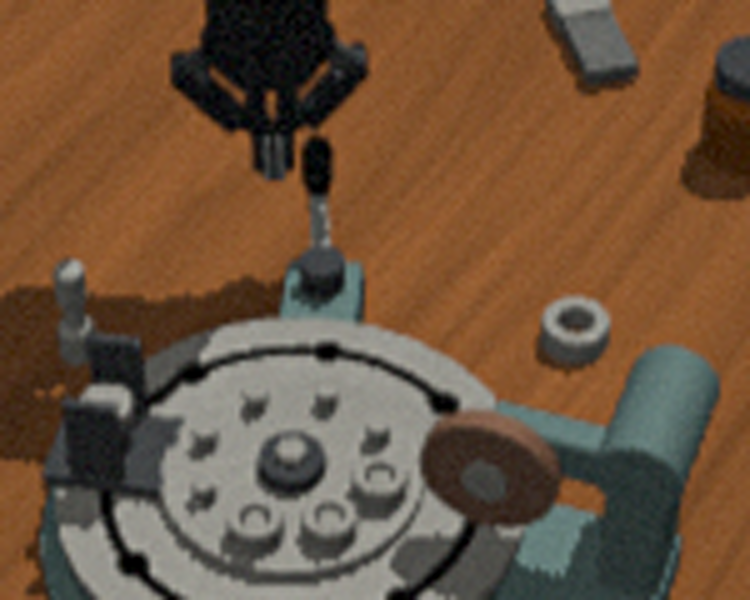

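Emit:
carry_out([
  [[0.003,0,0],[0,0,0],0],
  [[0.003,0,0],[0,0,0],0],
  [[0.004,0,0.001],[0,3,0],0],
  [[0.0037,0,0.001],[0,3,0],0],
  [[0.0037,0,0.001],[0,3,0],0],
])

```text
time_s: 13.48
position: [0.4487, 0.1521, 0.0756]
tool_rot: [[0.907, -0.001, -0.422], [0.422, -0.0, 0.907], [-0.001, -1.0, 0.0]]
ft_force: [-0.8, -0.8, 1.2]
grip_width: -0.0
```

```bash
python3 - <<'E'
from h import *
rel(*clt(115,.02,.074))
p=env.get_image("scene");  a=p["image"][130:250,250:400,::-1]; cv2.imwrite("pics/s10c.png",cv2.resize(a,None,fx=5,fy=5,interpolation=cv2.INTER_CUBIC))
E
```

```text
t 13.475 pos [0.4487 0.1521 0.0756] az 24.94 ydown [-0.001 -0.    -1.   ] F [-0.79 -0.8   1.19] M [-0.07  0.27 -0.03] w -0.0
tool shift [-0.0004  0.0016 -0.001 ] turn y -0.06
```

View pics/s10c.png

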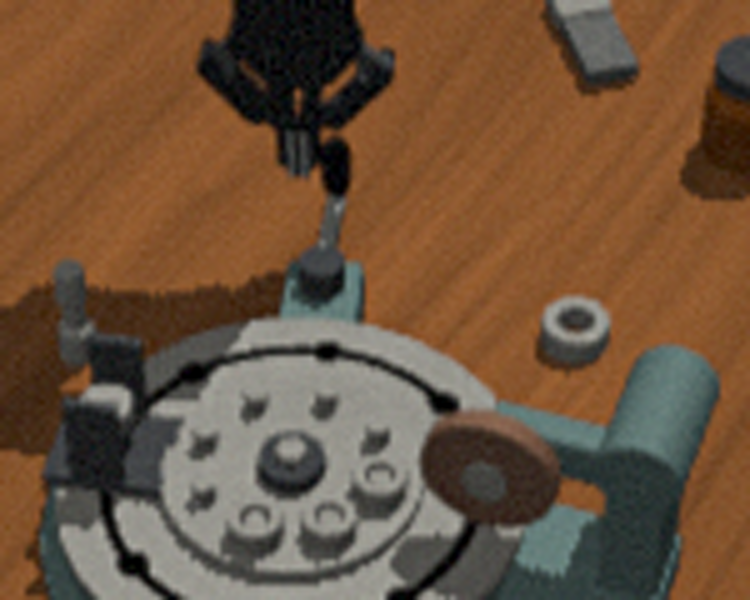

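The knob is moving with the finger. Continuing.

Emit:
carry_out([
  [[0.0049,0,0.0012],[0,4,0],0],
  [[0.0049,0,0.0012],[0,4,0],0],
  [[0.0049,0,0.0012],[0,4,0],0],
  [[0.0049,0,0.0012],[0,4,0],0],
  [[0.0049,0,0.0012],[0,4,0],0],
  [[0.0049,0,0.0012],[0,4,0],0],
])

```text
time_s: 14.28
position: [0.475, 0.1667, 0.0754]
tool_rot: [[1.0, -0.001, -0.017], [0.017, 0.0, 1.0], [-0.001, -1.0, 0.0]]
ft_force: [-1.2, 1.1, 0.6]
grip_width: 0.0001
```

```bash
python3 - <<'E'
from h import *
rel(*clt(91,.02,.074))
E
```

```text
t 14.275 pos [0.475  0.1667 0.0754] az 0.96 ydown [-0.001  0.    -1.   ] F [-1.24  1.06  0.63] M [0.19 0.28 0.02] w 0.0001
tool shift [ 0.0003  0.0014 -0.0011] turn y -0.04
```

Emit:
carry_out([
  [[0.0037,0,0.0008],[0,3,0],0],
  [[0.0037,0,0.0008],[0,3,0],0],
  [[0.0037,0,0.0009],[0,3,0],0],
  [[0.0025,0,0.0006],[0,2,0],0],
])

```text
time_s: 14.78
position: [0.4889, 0.169, 0.0755]
tool_rot: [[0.985, -0.001, 0.174], [-0.174, 0.0, 0.985], [-0.001, -1.0, 0.0]]
ft_force: [-2.0, 1.8, 0.1]
grip_width: 0.0
```

```bash
python3 - <<'E'
from h import *
rel(*clt(80,.02,.074))
E
```

```text
t 14.775 pos [0.4889 0.169  0.0755] az -10.0 ydown [-0.001  0.    -1.   ] F [-2.02  1.79  0.14] M [0.23 0.23 0.08] w 0.0
tool shift [ 0.0002  0.0015 -0.0006] turn y -0.0
```

Emit:
carry_out([
  [[0.0025,0,0.0006],[0,2,0],0],
  [[0.0025,0,0.0006],[0,2,0],0],
  [[0.0025,0,0.0006],[0,2,0],0],
])

```text
time_s: 15.15
position: [0.4969, 0.1691, 0.0756]
tool_rot: [[0.961, -0.0, 0.277], [-0.277, 0.0, 0.961], [-0.0, -1.0, -0.0]]
ft_force: [-0.7, 1.8, 0.2]
grip_width: 0.0003
```

```bash
python3 - <<'E'
from h import *
rel(*clt(74,.02,.074))
E
```

```text
t 15.15 pos [0.4969 0.1691 0.0756] az -16.08 ydown [-0.  0. -1.] F [-0.69  1.81  0.2 ] M [0.25 0.23 0.1 ] w 0.0003
tool shift [-0.0003  0.0016 -0.0004] turn y -0.08
```

Emit:
carry_out([
  [[0.0025,0,0.0004],[0,2,0],0],
  [[0.0025,0,0.0004],[0,2,0],0],
  [[0.0025,0,0.0004],[0,2,0],0],
])

```text
time_s: 15.52
position: [0.4996, 0.1697, 0.0754]
tool_rot: [[0.927, -0.011, 0.376], [-0.376, 0.003, 0.927], [-0.011, -1.0, -0.002]]
ft_force: [-26.5, 15.3, 16.9]
grip_width: -0.0002
```

```bash
python3 - <<'E'
from h import *
rel(*clt(68,.02,.074))
p=env.get_image("scene");  a=p["image"][130:250,250:400,::-1]; cv2.imwrite("pics/s11c.png",cv2.resize(a,None,fx=5,fy=5,interpolation=cv2.INTER_CUBIC))
E
```

```text
t 15.525 pos [0.4996 0.1697 0.0754] az -22.07 ydown [-0.011  0.003 -1.   ] F [-26.47  15.29  16.89] M [2.23 3.97 0.15] w -0.0002
tool shift [0.0047 0.0013 0.0005] turn y -0.07
```

View pics/s11c.png

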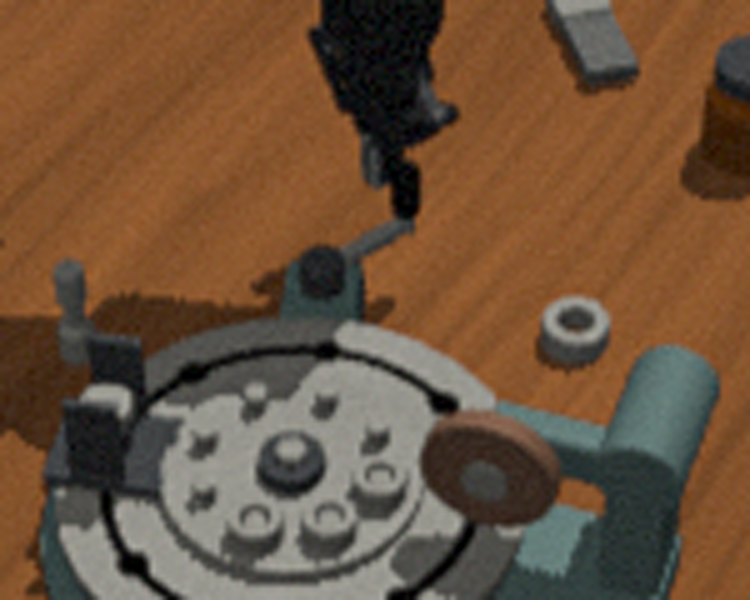

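The force rose to 30 N at about 72°, which is the hard stop. Backing off.

Emit:
carry_out([
  [[-0.006,0,0],[0,0,0],0],
  [[-0.015,0,0],[0,0,0],0],
  [[-0.03,0,0],[0,0,0],0],
  [[-0.02,-0.04,0],[0,0,0],0],
  [[-0.03,-0.05,0.02],[0,0,0],0],
  [[-0.04,-0.04,0.04],[0,0,0],0],
  [[-0.02,0,0.04],[0,0,0],0],
  [[0,0,0],[0,0,0],0],
])

```text
time_s: 16.58
position: [0.3937, 0.3178, 0.202]
tool_rot: [[0.929, 0.001, 0.371], [-0.371, 0.001, 0.929], [0.001, -1.0, 0.001]]
ft_force: [-0.7, -0.4, 0.1]
grip_width: -0.0002
```

```bash
python3 - <<'E'
from h import *
rel(*clt(68,.02,.074))
p=env.get_image("scene");  a=p["image"][130:280,230:420,::-1]; cv2.imwrite("pics/s12c.png",cv2.resize(a,None,fx=4,fy=4,interpolation=cv2.INTER_CUBIC))
T=env.get_image("top"); save(T,"t12"); a=T["image"][140:300,230:430,::-1]; cv2.imwrite("pics/t12c.png",cv2.resize(a,None,fx=3.7,fy=3.7,interpolation=cv2.INTER_CUBIC))
for q in(p,T):
  for r in env.outline_of("clamp_knob",q)[:1]: print(r["conf"],r["pixel"],at_z(q,r["pixel"][::-1],.095))
E
```

```text
t 16.575 pos [0.3937 0.3178 0.202 ] az -21.79 ydown [ 0.001  0.001 -1.   ] F [-0.7  -0.39  0.14] M [-0.    0.01 -0.03] w -0.0002
tool shift [ 0.1579  0.128  -0.0978] turn y 0.21
0.72 [180.4, 320.7] [0.53200898 0.07915669 0.095     ]
0.54 [227.0, 283.0] [0.50708759 0.11436383 0.095     ]
```

View pics/s12c.png

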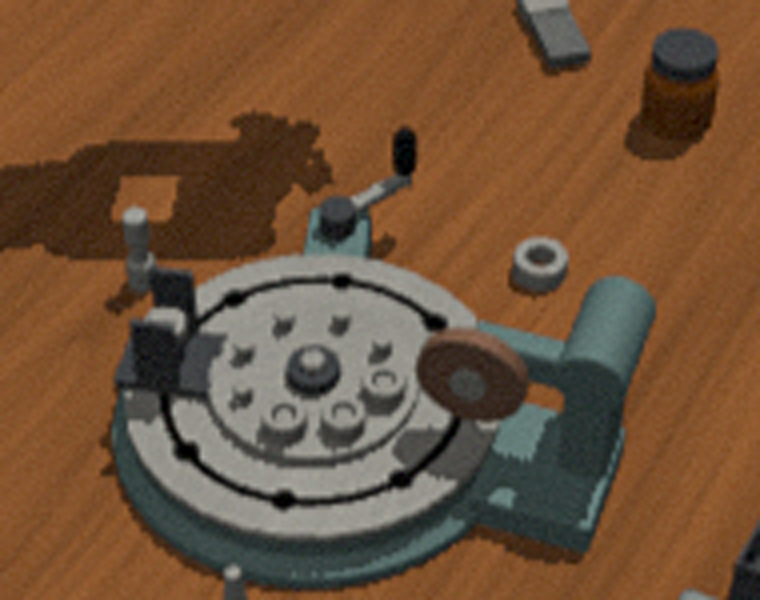

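View pics/t12c.png

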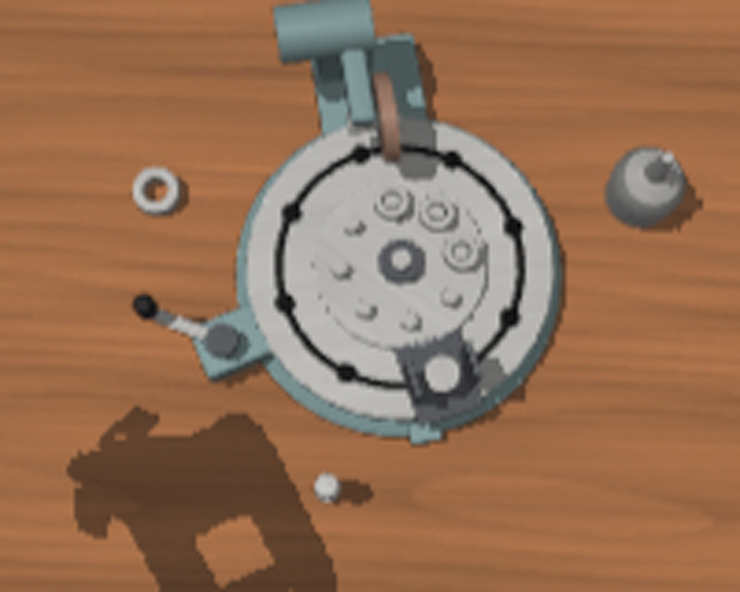

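```bash
python3 - <<'E'
from h import *
T=env.get_image("top"); S=env.get_image("scene")
ct=lambda a:(np.array(a,float)+.5)/3.7+[230,140]-.5
k0=at_z(T,ct((149,377)),.102)[:2]; k1=at_z(T,ct((146,306)),.102)[:2]; k2=at_z(S,((404+.5)/4+229.5,(133+.5)/4+129.5),.102)[:2]
ch=np.linalg.norm(k1-k0); print(k0,k1,k2,"turn from chord",np.degrees(2*np.arcsin(ch/.14)))
for k in(k0,k1,k2): print(np.degrees(np.arctan2(*(k-PIV)[::-1])),np.linalg.norm(k-PIV))
d=cv2.absdiff(T["image"],cv2.imread("pics/top0.png")[:,:,::-1]).max(2); 
for n,(v,u) in dict(oiler=(190,404),gauge=(271,318),spare=(191,272),jar=(183,204),brush=(235,180),file=(255,465)).items(): print(n,d[v-8:v+9,u-8:u+9].mean().round(1))
E
```

```text
[0.45826082 0.15295196] [0.51985468 0.15888441] [0.52143245 0.15904808] turn from chord 52.462104470281645
123.87854355047618 0.06859854491230295
69.62547933421185 0.06708122325091546
68.42361296310656 0.06779887375494598
oiler 0.9
gauge 5.4
spare 0.9
jar 1.1
brush 64.0
file 0.9
```

```bash
python3 - <<'E'
from h import *
print(env.close_job())
E
```

```text
the job is handed in; nothing more can be done
None
```

The rotary table is at the next hole clockwise with the plunger fully out, and the clamping lever is up against its stop. I handed the job in at about 17 s of the 51 s allowed.

- **Indexing:** I pressed the plunger in with the closed fingertips (about 8 N) and turned the table by the leading cheek. Past halfway I eased the finger up and kept pushing slowly. At 45° the push force jumped from 2 to 11 N and the table stopped, so it had locked. Afterwards, in the scene view, the cap's upper rim was at row 206.2, where 206.5 means fully out and 207.9 means 6 mm in.
- **Clamping:** I pushed the knob away until the force rose from 2 to about 30 N along the push (35 N in all) at the stop. In the pictures the lever turned about 52–54°, which fits its unknown starting angle of 0 to 0.25 rad.
- **Other things:** All three blanks are on their posts. The oiler, gauge, spare ring, file and jar show where they were.
- **Checks that disagreed or fell short:**
  - The change check flagged the brush in the last top view. I put this down to the arm being over it, as the scene view still showed it in place. I did not look at that full top picture to confirm.
  - The gauge showed a small brightness change, but its position had not changed.
  - The stop was judged by force and pictures only, because the joint angle is not reported.

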